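Clamp down the lid of a desktop steriliser

ROBOT

A 6-joint arm with a two-finger parallel gripper is mounted at the origin on the work surface. World frame = base frame: x ahead of the robot, y to its left, z up, the work surface at z = 0. Lengths are in m, angles in degrees, forces in N, time in s.
With the tool pointing down it reaches from about 0.3 to 0.775 m from the base axis. Payload 14.6 kg.
Tool frame: the origin (TCP) lies midway between the tips of the shut fingers; the grasp point (between the pads) lies 19 mm behind it; z points along the fingers, x is the direction in which the jaws open and shut, and the axes are right-handed (so a half turn about z gives the same grasp; the last joint's range is limited). The gripper opens to 94 mm and grips with 3 to 60 N. Pads are 16 mm wide; open, the fingers measure 119 mm over their backs; the gripper's body (75 mm by 177 mm) begins 78 mm behind the grasp point.
Start: joints at [-77.785, 17.183, 87.147, -0, 75.671, -3.816], TCP at [0.152, -0.529, 0.205] pointing down, gripper open.
Joint ranges: [-173.82, 173.82], [-45.26, 126.66], [13.44, 144.39], [-59.66, 239.66], [0, 175.72], [-146.38, 146.38]. Speed limits (degrees/s): [127.2, 127.2, 147.25, 180, 180, 180].

INTERFACE

Orientations are given as [roll, pitch, yaw] about the fixed x, y, z axes, in that order (R = Rz(yaw) Ry(pitch) Rx(roll)).
In Python, from cell import robot gives the robot as it stands.
- The arm moves only by the shell command python3 -m inch 'ROWS' [OPENING] [FORCE]. ROWS is JSON, a list of rows, each an object with "linear": the shift along the tool's x, y, z in mm, a list of three; "roll": the turn about the tool's z in rad. In form: [{"linear": [dx, dy, dz], "roll": roll}, ...]. A call has 1 to 20 rows; each row is the pose to reach, as a shift and turn from the pose commanded when the call began, along the tool's axes at that moment; what a row does not reach only later rows make up. A row lasts 1/12 s, in which the tool goes at most 41.7 mm and 7.16 degrees, less where a joint would pass 70% of its speed; a pose out of reach is approached as far as the arm can. A call with a gripper value outside its range is refused whole. OPENING is the finger opening in mm, from 0 to 94, set as the call begins (- or left out, the last holds). The fingers move at their own pace and stop on an object; FORCE is the grip in N (left out, the last holds). Time passes only in rows, so rows that repeat a pose let the fingers close. It gives the time, the measured TCP pose, the force and the opening at its end, in the units of the state.
- robot.get_state(): the state, without advancing time (a new reading comes with each control period).
- robot.capture(name): name is "side" or "top" or "wrist"; returns a dict with "image" (400x640x3 uint8, red, green, blue), "vertical_fov" (degrees; the focal length in pixels is half the picture's height over the tangent of half this angle, whatever the lens; pixels are square), "cx", "cy" (the principal point, pixels), "world_to_cam" (4x4, takes a point from world to camera coordinates); the wrist camera has in their place "mount" (4x4, takes a point from camera to tool coordinates, whose origin is the TCP and whose axes are the tool frame's). Camera axes: x right, y up, looking along -z (the intrinsics and any distortion apply to the point x, -y, -z); pixel columns grow to the right and rows downward; lengths in m; the calibration is good to about 2 mm. The wrist camera is an equidistant fisheye: a pixel r from the principal point sees the ray r / f radians off the axis. A picture is of the moment at which its call begins: read the wrist's pose just before it. There is no depth.
- robot.job_done(): hands the job in, once; it reports no verdict.
Trained networks look in a picture, given as the dict that the camera call returned (one of the last four; its "shot" number tells which), for a name from the list of things; names that differ only in an ending like _2 or _b are one class to them, and where a whole thing is asked for, a point or a joint stands for the part that bears it (a point fixed in the world has none). Each returns a list of dicts, best first, with "confidence" (0 to 1); they miss things now and then, are a little off and sometimes report something else, mostly with a low value. They report only what shows in the picture. A call takes as long as a camera call. They do not tell look-alikes from the thing itself.
- robot.outline_of(name, picture): "pixels" (400x640 bool, what is visible of it) and "position" ([column, row] in pixels, amid what is visible of it).
The state is a dict: "t": time; "joint_pos": joint angles; "qvel": joint speeds; "joint_efforts": joint torques, N m; "ee_pos": TCP position; "eef_rot": TCP orientation; "wrist_force": force on the tool from outside, world axes, zero at the start; "ft_torque": the same for the moment, N m; "opening": finger opening in m.
Only numpy, scipy, OpenCV 4.12 (cv2) and the standard library are available. Lean on these libraries where they do the work, as an engineer would, in place of code of your own. Each camera call takes 0.05 s, during which the arm holds its last target.

TASK

Close the small steam steriliser ready for its cycle: push the swing bar across the lid until it is fully home in its front hook, then turn the T-handle clockwise until the screw bites on the lid and the resistance rises sharply, and from there give it one further quarter turn and no more. Leave the other things on the desk alone.

Things in the scene. Friction and masses are not known exactly. Their poses are not given: they have to be found in the camera images.
- steriliser: Steel pot of a small top-loading steam steriliser, fixed on the desk, 190 mm in diameter, flange 210 mm. Origin on the desk under its centre, z up. In its frame the swing bar's hinge post stands at x = +125 mm and the front hook at x = -125 mm; black carrying handles at y = +-119 mm, 103 mm high.
- lid: Steel lid, loose but heavy (3.4 kg), lying centred on the pot's springy ring seal: 210 mm in diameter, flat boss 64 mm wide in the middle, 25 mm above the lid's underside; gauge and valve on its -y half up to 39 mm. Origin under its centre, about 134 mm above the desk.
- hook (a point): Front hook bracket that takes the swing bar: centre of its mouth, about 195 mm above the desk, 250 mm from the hinge post. Axes as the pot's. The bracket is 30 mm wide along x and up to 230 mm high; its mouth is open towards +y and closed towards -y.
- bar_grip (a point): Middle of the black round grip (25 mm diameter, 68 mm long, along the bar) on the free end of the steel swing bar, 290 mm from the bar's upright hinge axis, about 195 mm above the desk. Its x axis points along the bar to the hinge post. The bar is 26 x 26 mm in section; its hinge has 2.4 N m of friction (8 N at the grip), so it stays where it is left.
- bar (a joint): Swing of the bar about its hinge post (rad): 0 = home, along the pot's x axis over the middle of the lid, stopped hard by the hook; positive = swung out, free end towards the pot's +y side. Starts 0.5 to 0.8.
- spindle: The clamp screw (18 mm thick) with all it carries: the T-handle above, a round pressure pad 38 mm in diameter below, a few mm clear of the lid. It stands upright through the middle of the bar, 125 mm from the hinge post. Origin on its axis, 62 mm below the centre of the T-handle. It moves with the bar and sinks as the handle is turned, but does not itself turn.
- hub (a point): Centre of the T-handle, on the screw's upright axis, about 257 mm above the desk; sinks 4 mm per turn. The boss of the bar lies 46 mm below it at the start, 38 mm at the end. The handle is a level round cross bar 13 mm thick with a hub 28 mm in diameter and 28 mm high. The point's x axis lies along the cross bar and turns with it.
- ball_end (a point): Centre of one of the T-handle's two black ball ends (20 mm diameter), 62 mm from the hub, on the hub's +x axis; the other is opposite.
- handle (a joint): Turn of the T-handle (rad), growing clockwise seen from above (tightening), up to 14. Starts 0 to 0.9. With the bar home it runs freely (0.08 N m, 2 N at 46 mm from the axis) until the pad bites on the lid, at a different value each time, between 2.5 and 9. There the torque rises to 0.25 N m (5 to 6 N) in some 15 degrees, to 0.4 in 40, then slowly to about 0.6 N m a quarter turn on. No springback.
- bottle: Bystander: white plastic bottle, 64 mm diameter, 170 mm high, loose; origin under its centre.
- tray: Bystander: open steel instrument tray, 200 x 110 x 35 mm, loose; origin under its centre.
- glove_box: Bystander: cardboard box, 125 x 235 x 70 mm, loose; origin under its centre.
Not all that is in view belongs to the job. What is shaped like the lid but brown is not meant.

How it is judged (in metres and radians):
On the way, in this order (a step that is already met when the one before it is completed fails the run):
1. the swing bar is home in its hook (value of joint bar below 0.04 rad), for 0.2 s.
2. the screw bites on the lid, bar still home (contact force between lid and spindle above 12 N and value of joint bar below 0.07 rad), for 0.1 s.
At the end, for the whole second after the job is handed in: The bar is home (within 0.07 rad) and the lid centred on the pot (within 10 mm); the screw presses the lid as a quarter turn past the bite does (44 to 67 N, about 50 to 140 degrees past the first sharp rise); the handle is at rest (contact force between lid and spindle between 44 and 67 N and value of joint bar below 0.07 rad and velocity of joint handle between -0.05 and 0.05 rad/s and horizontal distance between lid and steriliser below 0.01 m); the robot touches nothing.
It fails at once if the screw is overtightened by more than about half a turn past the bite and the seal crushed (over 85 N) (contact force between lid and spindle above 85 N).
It fails at once if the bottle is moved by more than 30 mm or tipped (distance of bottle from where it was at the start of the episode above 0.03 m or angle between bottle's own z axis and vertical above 0.3 rad).
It fails at once if the tray is moved by more than 30 mm or tipped (distance of tray from where it was at the start of the episode above 0.03 m or angle between tray's own z axis and vertical above 0.3 rad).
It fails at once if the box is moved by more than 30 mm or tipped (distance of glove_box from where it was at the start of the episode above 0.03 m or angle between glove_box's own z axis and vertical above 0.3 rad).
It also fails if it takes over 72 s, if anything falls off the work surface, if the arm or the gripper's body presses on something with over 40 N, if the wrist force passes 120 N, or if a joint passes its speed limit or range.

## Working session

There is one attempt and no reset: what is moved stays moved. The work goes in short steps, Python scripts to look and compute and a shell command to move; the robot and the scene stay as the last step left them, time stands still between calls to the robot, and variables do not carry over. Pictures are saved under pics/ and viewed, and the job is handed in when it is done.

```bash
ls; mkdir -p pics; python3 - <<'E'
from cell import robot
import cv2
s=robot.get_state();print(s)
for n in ("side","top","wrist"):
    p=robot.capture(n);cv2.imwrite(f"pics/a_{n}.png",p["image"][:,:,::-1])
    print(n,p["vertical_fov"],p["cx"],p["cy"],p.get("world_to_cam",p.get("mount")),[k for k in p])
E
```

```text
pics
{'t': 0.0, 'joint_pos': array([-7.77838142e+01,  1.72152312e+01,  8.71818373e+01, -2.30722514e-04,
        7.56705756e+01, -3.81504210e+00]), 'qvel': array([ 0.00188079, -0.0284302 , -0.04872674,  0.04366555,  0.02219375,
        0.01763957]), 'joint_efforts': array([ 1.63982645e-04, -5.31802154e+01, -3.52738059e+01,  7.08356453e-02,
        2.43719341e-02, -1.11391141e-04]), 'ee_pos': array([ 0.15183432, -0.5283402 ,  0.20487879]), 'eef_rot': array([-1.79995722e+02,  6.75090668e-02, -7.39687124e+01]), 'wrist_force': array([-1.14372683,  0.38077445, -0.71331621]), 'ft_torque': array([-0.02460913, -0.060776  , -0.01637847]), 'opening': 0.09362637254437108}
side 44.750128748842364 321.8955954145694 193.42965835204922 [[-0.84960441 -0.5272477   0.01349836  0.48776622]
 [ 0.30879858 -0.47652272  0.82314612 -0.27969484]
 [-0.42756962  0.70351685  0.56766915 -1.27644062]
 [ 0.          0.          0.          1.        ]] ['image', 'vertical_fov', 'cx', 'cy', 'world_to_cam', 'shot']
top 54.449790245313835 323.6221085545983 196.31898799208167 [[-1.21060141e-02 -9.99923486e-01 -2.54283744e-03  8.46951524e-02]
 [ 9.82308687e-01 -1.23679438e-02  1.86860050e-01 -5.49847028e-01]
 [-1.86877202e-01 -2.35720925e-04  9.82383253e-01 -1.43088048e+00]
 [ 0.00000000e+00  0.00000000e+00  0.00000000e+00  1.00000000e+00]] ['image', 'vertical_fov', 'cx', 'cy', 'world_to_cam', 'shot']
wrist 65.70646984690485 321.3343646074536 205.18837524771791 [[ 9.99999453e-01 -5.42826687e-04  8.93984175e-04 -2.06817520e-04]
 [-2.69674558e-04 -9.59687983e-01 -2.81067433e-01 -8.20815023e-02]
 [ 1.01051677e-03  2.81067038e-01 -9.59687605e-01 -1.79857661e-01]
 [ 0.00000000e+00  0.00000000e+00  0.00000000e+00  1.00000000e+00]] ['image', 'vertical_fov', 'cx', 'cy', 'mount', 'shot']
```

View pics/a_side.png

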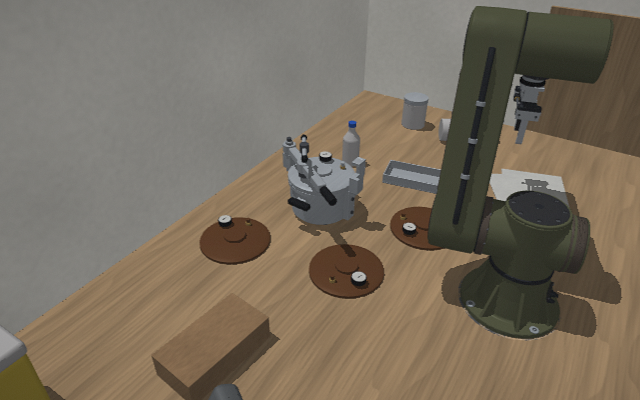

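View pics/a_top.png

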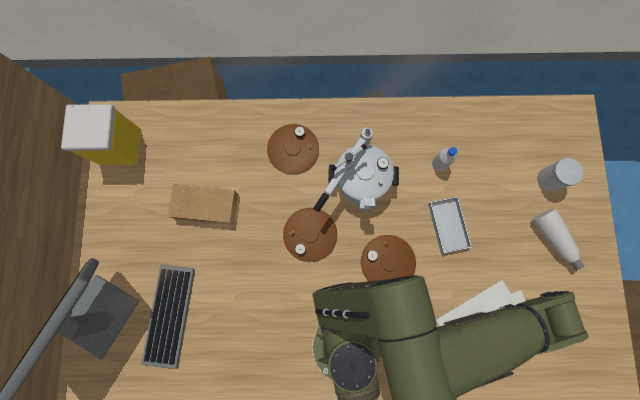

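View pics/a_wrist.png

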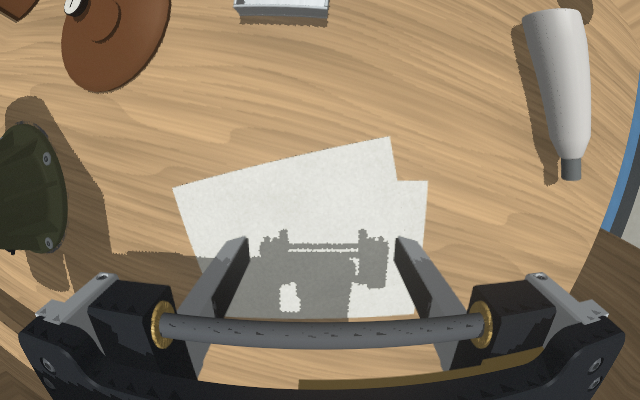

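```bash
cat > h.py <<'E'
from cell import robot
import cv2,numpy as np
from scipy.spatial.transform import Rotation as R
from scipy.optimize import least_squares
def F(p): return 200/np.tan(np.radians(p["vertical_fov"])/2)
def T_tool(s):
    T=np.eye(4);T[:3,:3]=R.from_euler('xyz',s["eef_rot"],degrees=True).as_matrix();T[:3,3]=s["ee_pos"];return T
def w2c(p,s=None):
    if "world_to_cam" in p: return np.array(p["world_to_cam"])
    return np.linalg.inv(T_tool(s)@np.array(p["mount"]))
def proj(P,p,M,wrist=False):
    c=M[:3,:3]@np.asarray(P)+M[:3,3];v=np.array([c[0],-c[1],-c[2]]);f=F(p)
    if wrist:
        r=np.hypot(v[0],v[1]);th=np.arctan2(r,v[2]);return np.array([p["cx"],p["cy"]])+f*th*v[:2]/r
    return np.array([p["cx"],p["cy"]])+f*v[:2]/v[2]
def ray(px,p,M,wrist=False):
    d=(np.asarray(px,float)-[p["cx"],p["cy"]])/F(p)
    if wrist:
        r=np.linalg.norm(d);v=np.array([*(np.sin(r)*d/r),np.cos(r)])
    else: v=np.array([*d,1.])
    v=np.array([v[0],-v[1],-v[2]]);v/=np.linalg.norm(v)
    return -M[:3,:3].T@M[:3,3], M[:3,:3].T@v
def tri(rays):
    A=0;b=0
    for o,d in rays:
        P=np.eye(3)-np.outer(d,d);A=A+P;b=b+P@o
    x=np.linalg.solve(A,b);return x,[float(np.linalg.norm((np.eye(3)-np.outer(d,d))@(x-o)))*1000 for o,d in rays]
def atz(r,z): o,d=r;return o+d*(z-o[2])/d[2]
E
python3 - <<'E'
from h import *
np.set_printoptions(precision=3,suppress=True)
ps={n:robot.capture(n) for n in("side","top")}
for name in("steriliser","lid","hook","bar_grip","bar","spindle","hub","ball_end","handle","bottle","tray","glove_box"):
    rr={}
    for n,p in ps.items():
        try:o=robot.outline_of(name,p)
        except Exception as e: print(name,e);continue
        for q in o[:3]:
            print(name,n,round(q["confidence"],2),np.round(q["position"],1),int(q["pixels"].sum()))
        if o: rr[n]=ray(o[0]["position"],p,w2c(p))
    if len(rr)==2:print("   ",tri(list(rr.values())))
for n,p in ps.items():
    im=p["image"][:,:,::-1];
    c=(270,110,130,130) if n=="side" else (280,110,150,150)
    x,y,w,h=c;cv2.imwrite(f"pics/b_{n}.png",cv2.resize(im[y:y+h,x:x+w],None,fx=4,fy=4,interpolation=cv2.INTER_CUBIC))
E
```

```text
steriliser side 0.94 [315.5 207.3] 1425
steriliser top 0.62 [337.4 190.5] 210
    (array([0.572, 0.029, 0.09 ]), [7.147975222437916, 7.1479752224377755])
lid side 0.88 [346.6 269.4] 3230
lid side 0.79 [236.1 238.9] 2625
lid side 0.71 [327.5 170.5] 1466
lid top 0.94 [384.6 258.4] 2032
lid top 0.92 [366.5 170.3] 2125
lid top 0.78 [307.5 236. ] 2243
    (array([ 0.418, -0.127, -0.206]), [112.19462301517663, 112.19462301517672])
hook side 0.97 [313.2 172.4] 1977
hook top 0.73 [349.5 169.3] 1100
    (array([ 0.621, -0.016,  0.175]), [2.948870593729116, 2.9488705937293296])
bar_grip side 0.71 [300.1 148.6] 214
bar_grip side 0.63 [306.4 170.4] 1040
bar_grip top 0.98 [343.  166.2] 927
    (array([0.623, 0.019, 0.267]), [14.09409849641636, 14.094098496416242])
bar side 0.6 [302.1 163.4] 1017
bar top 0.95 [339.5 168.4] 979
    (array([0.621, 0.026, 0.225]), [7.024099444596779, 7.024099444596778])
spindle side 0.56 [304.8 145.8] 155
spindle top 0.61 [347. 158.] 203
    (array([ 0.638, -0.001,  0.266]), [0.5606025988929288, 0.5606025988930757])
hub side 0.57 [301.4 147.6] 230
hub top 0.5 [346.4 
[... 199 characters left out ...]
    (array([ 0.655, -0.01 ,  0.233]), [1.7342926072352594, 1.734292607235354])
handle side 0.8 [301.9 150.5] 198
handle top 0.67 [345.7 158.9] 220
    (array([0.642, 0.003, 0.251]), [2.1568822508282324, 2.1568822508281738])
bottle side 0.81 [348.4 143.6] 577
bottle top 0.85 [442.1 158.8] 391
    (array([ 0.687, -0.371,  0.088]), [4.045644924643117, 4.0456449246430335])
tray side 0.9 [413.1 174.3] 1366
tray top 0.95 [452.1 225.8] 1703
tray top 0.27 [443.2 155.6] 390
    (array([ 0.44 , -0.413,  0.018]), [4.472175708427358, 4.472175708427402])
glove_box side 0.91 [209.5 347.3] 6917
glove_box top 0.96 [201.6 205.1] 2244
    (array([0.528, 0.549, 0.037]), [3.4574598152464944, 3.457459815246671])
```

```bash
python3 -m inch 2>&1 | head; ls pics
```

```text
invalid input
a_side.png
a_top.png
a_wrist.png
b_side.png
b_top.png
```

View pics/b_side.png

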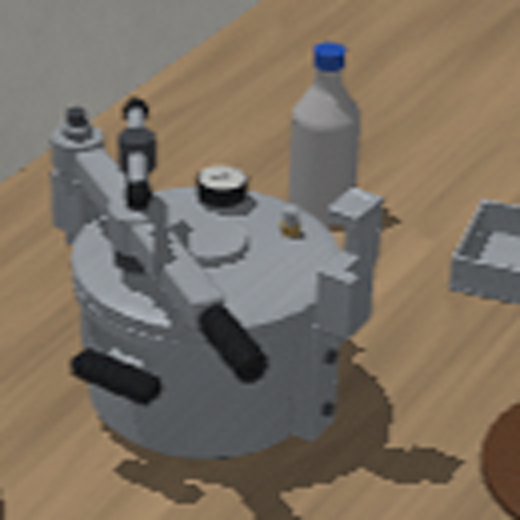

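View pics/b_top.png

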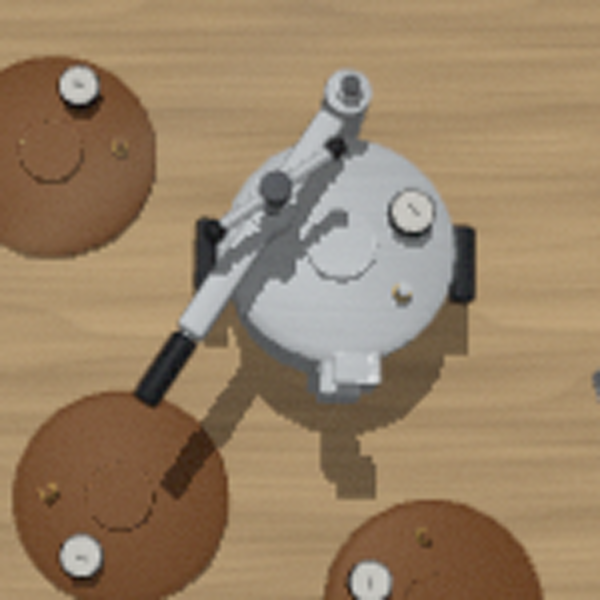

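```bash
python3 - <<'E'
from h import *
np.set_printoptions(precision=3,suppress=True)
s=robot.capture("side");t=robot.capture("top")
K={"hub":((304.25,146.2),(348.7,156.7)),"ballA":((303.75,136.75),(363.5,146.7)),"ballB":((304.5,158),(333.5,167.7)),"grip":((328.5,195.75),(322,202)),"hingetop":((289,140.5),(367,132.5)),"hooktop":((359.5,160.75),(368.75,202)),"boss":((324.5,170),(365.75,171.75))}
D={}
for k,(a,b) in K.items():
    x,e=tri([ray(a,s,w2c(s)),ray(b,t,w2c(t))]);D[k]=x;print(k,x,np.round(e,1))
h=D["hingetop"];g=D["grip"]
print(np.linalg.norm((h-g)[:2]),np.linalg.norm((h-D["hub"])[:2]),np.linalg.norm((h-D["hooktop"])[:2]))
print("bar dir deg",np.degrees(np.arctan2(*(h-g)[1::-1])),"pot",np.degrees(np.arctan2(*(h-D["hooktop"])[1::-1])),np.degrees(np.arctan2(*(h-D["boss"])[1::-1])))
E
```

```text
hub [ 0.644 -0.008  0.26 ] [0.6 0.6]
ballA [ 0.679 -0.058  0.259] [0.4 0.4]
ballB [0.608 0.044 0.257] [0.1 0.1]
grip [0.504 0.084 0.191] [0.2 0.2]
hingetop [ 0.745 -0.076  0.218] [1. 1.]
hooktop [ 0.496 -0.073  0.227] [0.8 0.8]
boss [ 0.617 -0.075  0.154] [2.6 2.6]
0.28856389670630744 0.12180806643459756 0.24937954000624407
bar dir deg -33.515817318658286 pot -0.5877525194660127 -0.12171045959376185
```

```bash
python3 -m inch '[{"linear":[0,0,-40],"roll":0.1},{"linear":[0,0,-80],"roll":0.2},{"linear":[-30,-30,-100],"roll":0.28},{"linear":[-531,-538,-100],"roll":0.28},{"linear":[-531,-538,-100],"roll":0.28},{"linear":[-531,-538,-100],"roll":0.28},{"linear":[-531,-538,-100],"roll":0.28},{"linear":[-531,-538,-100],"roll":0.28},{"linear":[-531,-538,-100],"roll":0.28},{"linear":[-531,-538,-100],"roll":0.28},{"linear":[-531,-538,-100],"roll":0.28},{"linear":[-531,-538,-100],"roll":0.28},{"linear":[-531,-538,-100],"roll":0.28},{"linear":[-531,-538,-100],"roll":0.28},{"linear":[-531,-538,-100],"roll":0.28},{"linear":[-531,-538,-100],"roll":0.28},{"linear":[-531,-538,-100],"roll":0.28},{"linear":[-531,-538,-100],"roll":0.28},{"linear":[-531,-538,-100],"roll":0.28},{"linear":[-531,-538,-100],"roll":0.28}]' 0 20
python3 -m inch '[{"linear":[0,0,0],"roll":0},{"linear":[0,0,0],"roll":0},{"linear":[0,0,0],"roll":0}]'
python3 - <<'E'
from h import *
s=robot.get_state();print(s)
p=robot.capture("wrist");cv2.imwrite("pics/c.png",p["image"][:,:,::-1])
E
```

```text
t: 3.22
ee_pos: [0.518, 0.1239, 0.3055]
eef_rot: [-180.0, 0.0, -90.0]
wrist_force: [0.9, -0.4, 0.2]
opening: 0.0006
t: 3.47
ee_pos: [0.5172, 0.1214, 0.3053]
eef_rot: [180.0, -0.0, -90.0]
wrist_force: [0.1, -0.1, 0.5]
opening: 0.0005
{'t': 3.4667, 'joint_pos': array([ 9.26257202e+00,  1.15513791e+01,  8.10176339e+01, -8.50887334e-03,
        8.74559010e+01,  9.92574521e+01]), 'qvel': array([-1.27735335, -1.28211918,  0.47764202, -0.00950909, -0.04317666,
       -0.01508539]), 'joint_efforts': array([  1.58370998, -47.7225244 , -37.52485871,   0.05786923,
        -0.0972031 ,   0.06017867]), 'ee_pos': array([0.51724807, 0.12139856, 0.30525602]), 'eef_rot': array([ 1.79976778e+02, -1.23975513e-02, -8.99944981e+01]), 'wrist_force': array([ 0.13522697, -0.05570138,  0.45307671]), 'ft_torque': array([-0.00988124,  0.04387829, -0.02582914]), 'opening': 0.0004767879158637478}
```

View pics/c.png

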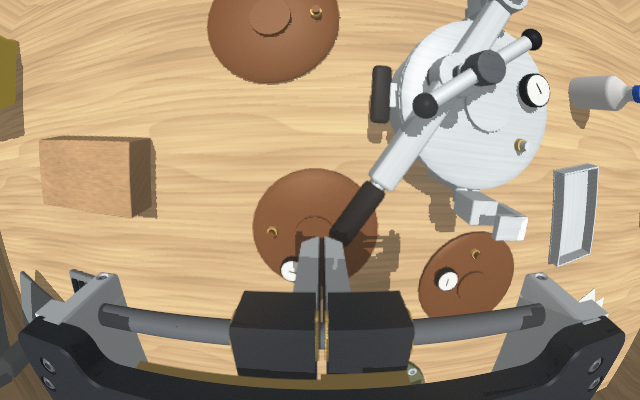

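```bash
python3 - <<'E'
from h import *
np.set_printoptions(precision=3,suppress=True)
s=robot.get_state();p=robot.capture("wrist");M=w2c(p,s)
for n,px,z in(("gripmid",(358,211),.195),("gripEnd",(341,236),.195),("gripIn",(378,184),.195),("hub top",(487,67),.273),("ballB",(425,105),.259),("ballA",(532,40),.259),("hookmouth",(482,208),.195),("tip",(322,238),.305)):
    print(n,atz(ray(px,p,M,True),z))
print(proj(s["ee_pos"],p,M,True),proj([.504,.084,.191],p,M,True),proj([.644,-.008,.272],p,M,True))
E
```

```text
gripmid [0.508 0.085 0.195]
gripEnd [0.482 0.101 0.195]
gripIn [0.535 0.066 0.195]
hub top [ 0.644 -0.002  0.273]
ballB [0.611 0.044 0.259]
ballA [ 0.679 -0.058  0.259]
hookmouth [ 0.511 -0.052  0.195]
tip [0.525 0.121 0.305]
[321.857 249.384] [358.537 213.687] [493.315  67.961]
```

```bash
python3 -m inch '[{"linear":[-8,0,40],"roll":0},{"linear":[-8,0,80],"roll":0},{"linear":[-8,0,110],"roll":0},{"linear":[-8,0,125],"roll":0},{"linear":[-8,0,125],"roll":0},{"linear":[-8,0,125],"roll":0}]'
python3 - <<'E'
from h import *
s=robot.get_state();print(s["ee_pos"])
p=robot.capture("side");cv2.imwrite("pics/d.png",cv2.resize(p["image"][100:250,230:430,::-1],None,fx=4,fy=4))
E
```

```text
t: 4.07
ee_pos: [0.5175, 0.1289, 0.1812]
eef_rot: [-180.0, 0.0, -90.1]
wrist_force: [-0.3, -0.3, 0.5]
opening: 0.0009
[0.51748589 0.12889155 0.1811873 ]
```

View pics/d.png

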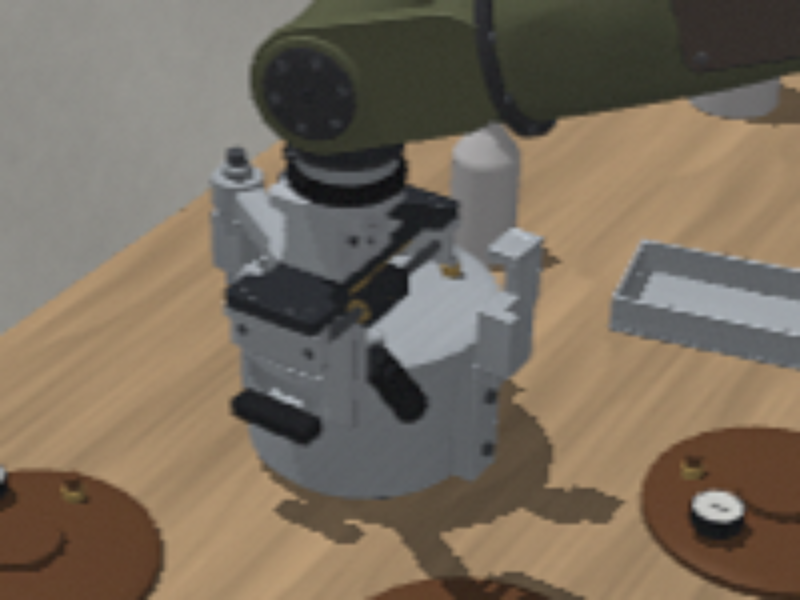

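```bash
python3 -m inch '[{"linear":[8,5,0],"roll":0},{"linear":[16,10,0],"roll":0},{"linear":[28,18,0],"roll":0},{"linear":[40,26,0],"roll":0},{"linear":[51,33,0],"roll":0},{"linear":[62,39,0],"roll":0},{"linear":[76,46,0],"roll":0},{"linear":[90,52,0],"roll":0},{"linear":[104,57,0],"roll":0},{"linear":[118,62,0],"roll":0},{"linear":[132,66,0],"roll":0},{"linear":[146,69,0],"roll":0},{"linear":[158,71,0],"roll":0},{"linear":[166,73,0],"roll":0},{"linear":[170,73,0],"roll":0},{"linear":[170,73,0],"roll":0}]'
python3 - <<'E'
from h import *
s=robot.get_state();print(s["ee_pos"],s["wrist_force"])
for n in("top","side"):
    p=robot.capture(n);cv2.imwrite(f"pics/e_{n}.png",cv2.resize(p["image"][100:250,270:470,::-1],None,fx=4,fy=4))
E
```

```text
t: 5.45
ee_pos: [0.4446, -0.0389, 0.1821]
eef_rot: [-179.8, 0.3, -90.1]
wrist_force: [1.6, 20.1, 6.5]
opening: 0.0002
[ 0.44464911 -0.0388808   0.18212817] [ 1.58138178 20.12922768  6.54582322]
```

View pics/e_side.png

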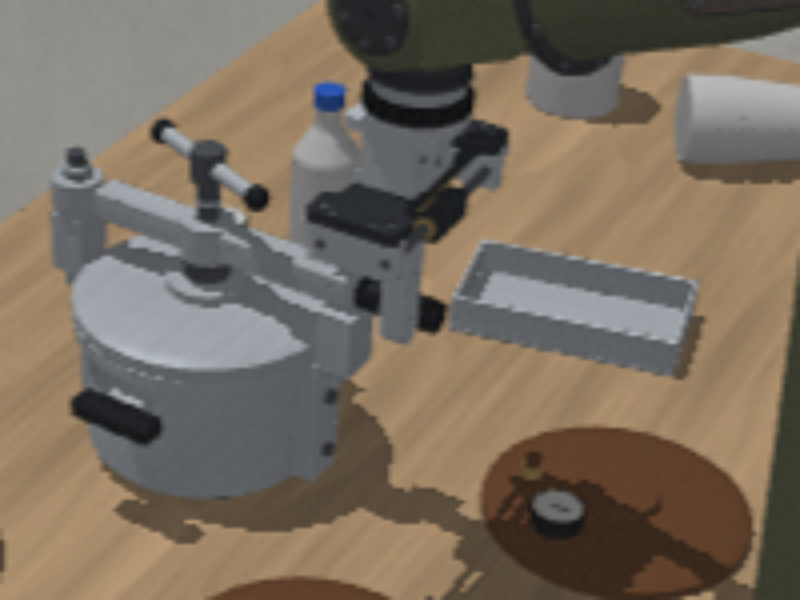

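View pics/e_top.png

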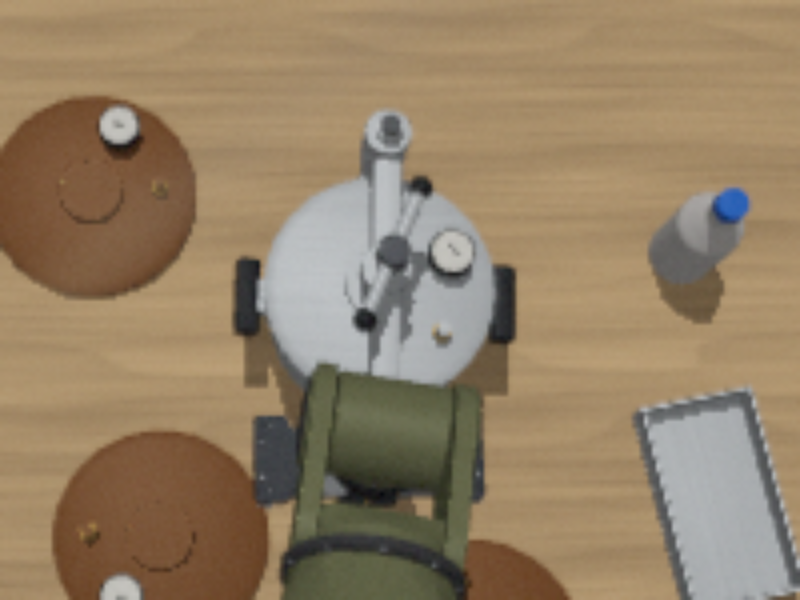

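```bash
python3 -m inch '[{"linear":[1,0,0],"roll":0},{"linear":[2,0,0],"roll":0},{"linear":[2,0,0],"roll":0},{"linear":[2,0,0],"roll":0}]'; python3 -m inch '[{"linear":[1,0,0],"roll":0},{"linear":[2,0,0],"roll":0},{"linear":[2,0,0],"roll":0},{"linear":[2,0,0],"roll":0}]'
```

```text
t: 5.88
ee_pos: [0.4446, -0.039, 0.1821]
eef_rot: [-179.8, 0.4, -90.0]
wrist_force: [0.8, 33.8, 8.0]
opening: 0.0007
t: 6.22
ee_pos: [0.4446, -0.0392, 0.1822]
eef_rot: [-179.8, 0.6, -90.0]
wrist_force: [0.8, 50.0, 10.9]
opening: 0.0003
```

```bash
python3 -m inch '[{"linear":[-10,0,0],"roll":0},{"linear":[-35,0,0],"roll":0},{"linear":[-35,0,-40],"roll":0},{"linear":[-35,0,-80],"roll":0},{"linear":[-35,0,-120],"roll":0},{"linear":[-35,0,-150],"roll":0},{"linear":[-35,0,-150],"roll":0},{"linear":[-35,0,-150],"roll":0}]'
python3 - <<'E'
from h import *
s=robot.get_state();print(s["ee_pos"])
for n in("top","side","wrist"):
    p=robot.capture(n);im=p["image"][:,:,::-1]
    if n!="wrist": im=cv2.resize(im[100:250,270:470],None,fx=4,fy=4,interpolation=cv2.INTER_CUBIC)
    cv2.imwrite(f"pics/f_{n}.png",im)
E
```

```text
t: 6.88
ee_pos: [0.4443, -0.0098, 0.3322]
eef_rot: [-179.8, -0.0, -90.0]
wrist_force: [-0.4, 0.2, -0.4]
opening: 0.0006
[ 0.44428472 -0.00979953  0.33224692]
```

View pics/f_side.png

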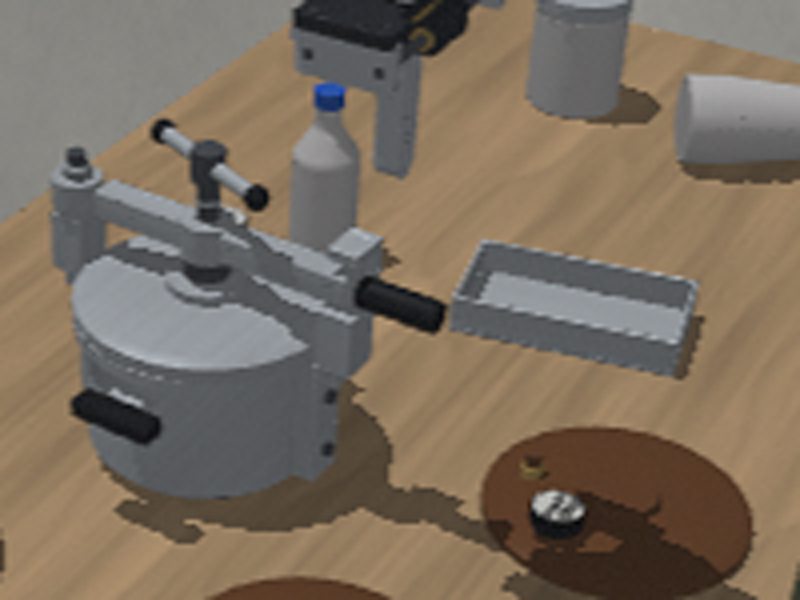

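View pics/f_top.png

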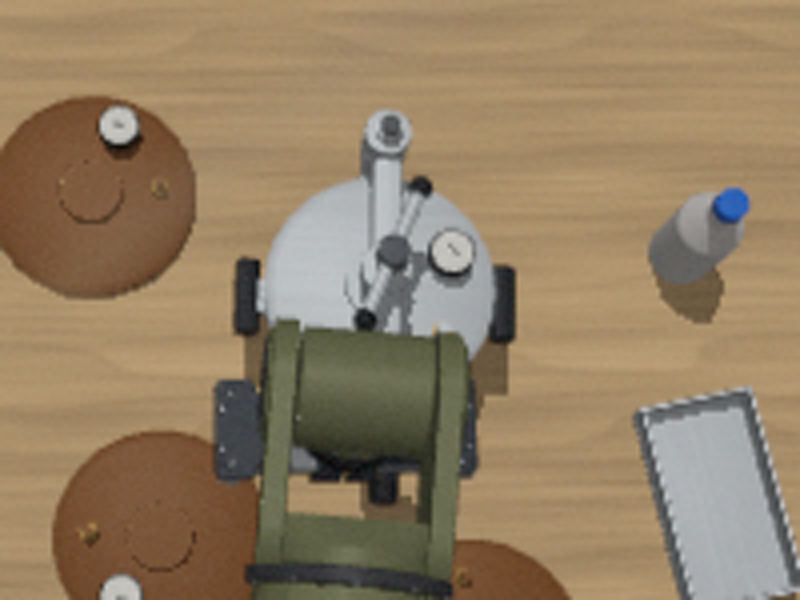

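View pics/f_wrist.png

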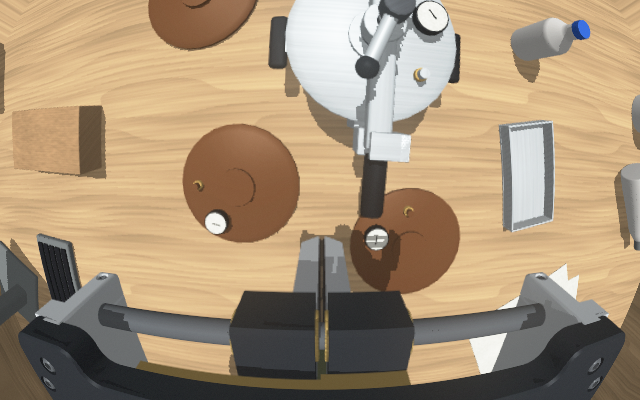

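```bash
python3 - <<'E'
from h import *
np.set_printoptions(precision=3,suppress=True)
st=robot.get_state()
s=robot.capture("side");t=robot.capture("top");w=robot.capture("wrist")
K={"hub":((322,138),(368,162.5)),"ballA":((310.75,132.5),(375.25,146.5)),"ballB":((334.25,149.25),(361.5,179.75)),"hingetop":((289,140.5),(367,132.5))}
D={}
for k,(a,b) in K.items():
    x,e=tri([ray(a,s,w2c(s)),ray(b,t,w2c(t))]);D[k]=x;print(k,x,np.round(e,1))
print("grip",tri([ray((370,175.75),s,w2c(s)),ray((374,184),w,w2c(w,st),True)]))
print("ballB w",atz(ray((367,67),w,w2c(w,st),True),.257))
d=D["ballA"]-D["ballB"];print("ang",np.degrees(np.arctan2(d[1],d[0])),np.linalg.norm(d))
E
```

```text
hub [ 0.622 -0.07   0.265] [0.3 0.3]
ballA [ 0.68  -0.098  0.255] [0.6 0.6]
ballB [ 0.566 -0.048  0.255] [0.2 0.2]
hingetop [ 0.745 -0.076  0.218] [1. 1.]
grip (array([ 0.455, -0.065,  0.193]), [1.2704001465385717, 1.2704001465385752])
ballB w [ 0.568 -0.046  0.257]
ang -23.654656743369085 0.12414264287498342
```

```bash
python3 -m inch '[{"linear":[8,-40,0],"roll":0},{"linear":[16,-80,0],"roll":0},{"linear":[25,-120,0],"roll":0},{"linear":[33,-160,0],"roll":0},{"linear":[41,-195,0],"roll":0},{"linear":[46,-222,0],"roll":0},{"linear":[46,-222,0],"roll":0},{"linear":[46,-222,30],"roll":0},{"linear":[46,-222,60],"roll":0},{"linear":[46,-222,85],"roll":0},{"linear":[46,-222,94],"roll":0},{"linear":[46,-222,94],"roll":0},{"linear":[46,-222,94],"roll":0}]'
python3 - <<'E'
from h import *
s=robot.get_state();print(s["ee_pos"],s["wrist_force"])
for n in("side","wrist"):
    p=robot.capture(n);im=p["image"][:,:,::-1]
    if n!="wrist": im=cv2.resize(im[100:250,270:470],None,fx=4,fy=4,interpolation=cv2.INTER_CUBIC)
    cv2.imwrite(f"pics/g_{n}.png",im)
E
```

```text
t: 8.27
ee_pos: [0.6665, -0.0553, 0.2376]
eef_rot: [-180.0, -0.0, -90.0]
wrist_force: [-0.3, -0.5, -0.0]
opening: 0.0005
[ 0.66648329 -0.05530954  0.23762066] [-0.28578262 -0.46725935 -0.02720943]
```

View pics/g_side.png

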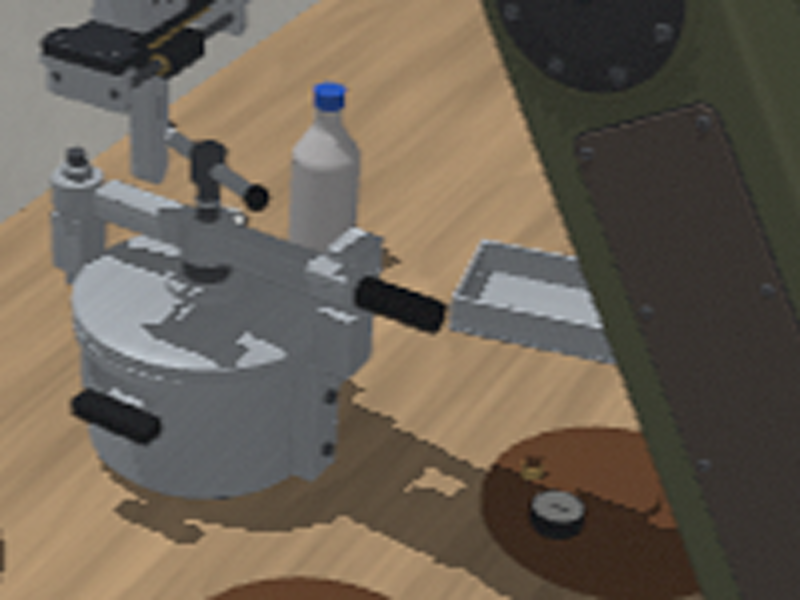

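View pics/g_wrist.png

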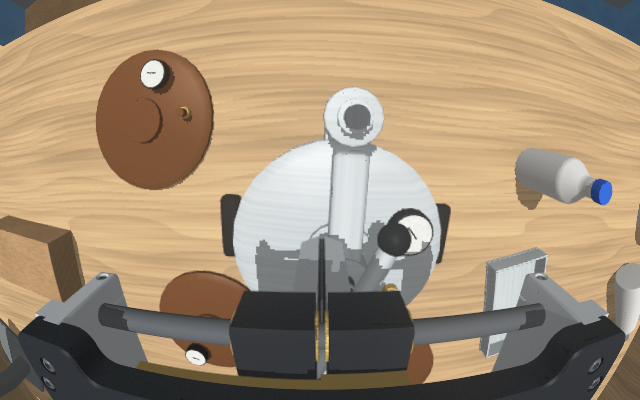

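```bash
cat > circ.py <<'E'
from h import *
import sys
H=np.array([.622,-.072])
def tgt(phi,r=34,H=H):
    a=np.radians(phi);u=np.array([np.cos(a),np.sin(a)]);n=np.array([-u[1],u[0]])
    h=12.5*abs(n[1])+8*abs(n[0])
    return H*1000+r*u+(6.5+h)*n
def table(p0,p1,step,base):
    b=np.array(base[:2])*1000
    for phi in np.arange(p0,p1-.1,-step):
        d=tgt(phi)-b;print(int(phi),[int(round(-d[1])),int(round(-d[0]))])
def info():
    """estimate handle angle and torque from finger pose and force"""
    s=robot.get_state();p=s["ee_pos"][:2]*1000-H*1000;f=s["wrist_force"]
    R0=np.hypot(*p);ang=np.degrees(np.arctan2(p[1],p[0]))
    best=None
    for phi in np.arange(ang-60,ang,.25):
        a=np.radians(phi);u=np.array([np.cos(a),np.sin(a)]);n=np.array([-u[1],u[0]])
        e=p@n-(6.5+12.5*abs(n[1])+8*abs(n[0]))
        if best is None or abs(e)<best[0]: best=(abs(e),phi,u,n)
    e,phi,u,n=best
    fn=f[:2]@n
    c=-np.sign(n[0]*u[0])*8*abs(u[0])-np.sign(n[1]*u[1])*12.5*abs(u[1])
    print("t",round(s["t"],2),"ee",np.round(s["ee_pos"],4),"phi",round(phi,1),"r",round(p@u,1),"rc",round(p@u+c,1),"F",np.round(f,1),"Fn",round(fn,1),"T",round(fn*p@u/1000,3),round(fn*(p@u+c)/1000,3))
E
python3 - <<'E'
from circ import *
table(-20,-150,10,robot.get_state()["ee_pos"]);
E
```

```text
-20 [9, 6]
-30 [15, 5]
-40 [22, 5]
-50 [29, 7]
-60 [36, 11]
-70 [42, 16]
-80 [47, 23]
-90 [51, 30]
-100 [53, 35]
-110 [55, 39]
-120 [56, 45]
-130 [56, 51]
-140 [55, 57]
-150 [52, 64]
```

```bash
python3 -m inch '[{"linear":[5,3,0],"roll":0},{"linear":[9,6,0],"roll":0},{"linear":[15,5,0],"roll":0},{"linear":[22,5,0],"roll":0},{"linear":[29,7,0],"roll":0},{"linear":[36,11,0],"roll":0},{"linear":[42,16,0],"roll":0},{"linear":[47,23,0],"roll":0}]'
python3 - <<'E'
from circ import *
info()
p=robot.capture("side");im=p["image"][:,:,::-1];cv2.imwrite("pics/h.png",cv2.resize(im[100:250,270:470],None,fx=4,fy=4,interpolation=cv2.INTER_CUBIC))
s=robot.get_state();b=np.array([.6665,-.0553]);print(s["ee_pos"]);
E
```

```text
t: 9.03
ee_pos: [0.643, -0.1033, 0.2362]
eef_rot: [-180.0, -0.0, -90.0]
wrist_force: [2.0, 2.4, -0.1]
opening: 0.0003
t 9.03 ee [ 0.643  -0.1033  0.2362] phi -81.7 r 34.0 rc 45.2 F [ 2.   2.4 -0.1] Fn 2.3 T 0.078 0.104
[ 0.64201676 -0.1040996   0.23649175]
```

View pics/h.png

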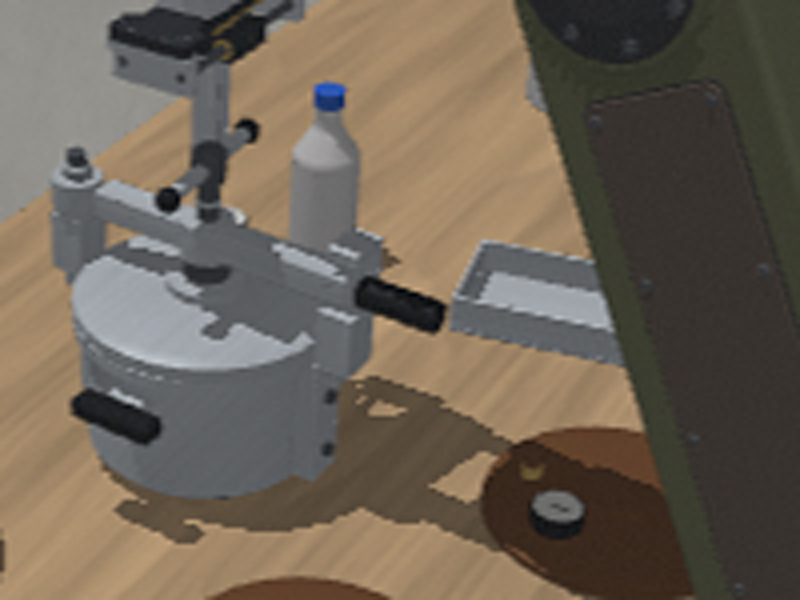

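```bash
python3 - <<'E'
from circ import *
table(-80,-220,10,[.6425,-.1035])
E
```

```text
-80 [-1, -2]
-90 [2, 6]
-100 [5, 10]
-110 [7, 15]
-120 [8, 20]
-130 [8, 27]
-140 [7, 33]
-150 [4, 39]
-160 [0, 45]
-170 [-6, 50]
-180 [-12, 54]
-190 [-18, 57]
-200 [-23, 60]
-210 [-30, 61]
-220 [-37, 60]
```

```bash
python3 -m inch '[{"linear":[2,6,0],"roll":0},{"linear":[5,10,0],"roll":0},{"linear":[7,15,0],"roll":0},{"linear":[8,20,0],"roll":0},{"linear":[8,27,0],"roll":0}]'; python3 -c "
from circ import *
info()"
```

```text
t: 9.5
ee_pos: [0.616, -0.1105, 0.2364]
eef_rot: [-180.0, -0.0, -90.0]
wrist_force: [3.4, -0.7, -0.5]
opening: 0.0006
t 9.5 ee [ 0.616  -0.1105  0.2364] phi -130.8 r 33.1 rc 28.8 F [ 3.4 -0.7 -0.5] Fn 3.0 T 0.1 0.087
```

```bash
python3 -m inch '[{"linear":[-1,6,0],"roll":0},{"linear":[-4,12,0],"roll":0},{"linear":[-8,18,0],"roll":0},{"linear":[-14,23,0],"roll":0}]'; python3 -c "
from circ import *
info();table(-170,-320,10,robot.get_state()['ee_pos'])"
```

```text
t: 9.83
ee_pos: [0.5926, -0.0962, 0.2365]
eef_rot: [180.0, -0.0, -90.0]
wrist_force: [1.8, -1.6, 0.4]
opening: 0.0003
t 9.83 ee [ 0.5926 -0.0962  0.2365] phi -172.3 r 32.3 rc 38.6 F [ 1.8 -1.6  0.4] Fn 1.8 T 0.059 0.07
-170 [2, 1]
-180 [-5, 5]
-190 [-10, 8]
-200 [-16, 10]
-210 [-23, 11]
-220 [-30, 10]
-230 [-37, 8]
-240 [-44, 5]
-250 [-50, -1]
-260 [-55, -7]
-270 [-58, -15]
-280 [-61, -19]
-290 [-62, -24]
-300 [-63, -29]
-310 [-64, -35]
-320 [-62, -42]
```

```bash
python3 -m inch '[{"linear":[-5,5,0],"roll":0},{"linear":[-10,8,0],"roll":0},{"linear":[-16,10,0],"roll":0},{"linear":[-23,11,0],"roll":0}]'; python3 -c "
from circ import *
info()"
```

```text
t: 10.17
ee_pos: [0.5821, -0.0729, 0.2364]
eef_rot: [180.0, -0.0, -90.0]
wrist_force: [0.5, -3.7, -0.3]
opening: 0.0008
t 10.17 ee [ 0.5821 -0.0729  0.2364] phi -211.0 r 33.7 rc 33.3 F [ 0.5 -3.7 -0.3] Fn 2.9 T 0.097 0.096
```

```bash
python3 -m inch '[{"linear":[-7,-1,0],"roll":0},{"linear":[-14,-3,0],"roll":0},{"linear":[-21,-6,0],"roll":0},{"linear":[-27,-12,0],"roll":0}]'; python3 -c "
from circ import *
info();table(-250,-420,10,robot.get_state()['ee_pos'])"
```

```text
t: 10.5
ee_pos: [0.5946, -0.0454, 0.2364]
eef_rot: [180.0, 0.0, -90.0]
wrist_force: [-1.2, -2.4, -0.1]
opening: 0.0003
t 10.5 ee [ 0.5946 -0.0454  0.2364] phi 107.9 r 33.8 rc 43.2 F [-1.2 -2.4 -0.1] Fn 1.8 T 0.062 0.079
-250 [1, 1]
-260 [-4, -5]
-270 [-7, -13]
-280 [-10, -17]
-290 [-12, -22]
-300 [-13, -27]
-310 [-13, -33]
-320 [-11, -40]
-330 [-9, -46]
-340 [-5, -52]
-350 [1, -57]
-360 [8, -61]
-370 [13, -64]
-380 [19, -67]
-390 [25, -68]
-400 [32, -67]
-410 [39, -65]
-420 [46, -61]
```

```bash
python3 -m inch '[{"linear":[-4,-5,0],"roll":0},{"linear":[-7,-13,0],"roll":0},{"linear":[-10,-17,0],"roll":0},{"linear":[-12,-22,0],"roll":0}]'; python3 -c "
from circ import *
info()"
```

```text
t: 10.83
ee_pos: [0.6167, -0.0339, 0.236]
eef_rot: [179.9, 0.0, -90.0]
wrist_force: [-3.8, -2.2, -1.2]
opening: 0.0002
t 10.83 ee [ 0.6167 -0.0339  0.236 ] phi 69.5 r 33.8 rc 24.9 F [-3.8 -2.2 -1.2] Fn 2.7 T 0.093 0.068
```

```bash
python3 -m inch '[{"linear":[-1,-5,0],"roll":0},{"linear":[-1,-11,0],"roll":0},{"linear":[1,-18,0],"roll":0},{"linear":[3,-24,0],"roll":0}]'; python3 -c "
from circ import *
info();table(-330,-420,10,robot.get_state()['ee_pos'])"
```

```text
t: 11.17
ee_pos: [0.641, -0.0372, 0.2364]
eef_rot: [180.0, 0.0, -90.0]
wrist_force: [-5.8, 1.6, -0.3]
opening: 0.0006
t 11.17 ee [ 0.641  -0.0372  0.2364] phi 28.9 r 33.4 rc 34.4 F [-5.8  1.6 -0.3] Fn 4.1 T 0.139 0.143
-330 [-1, 0]
-340 [3, -6]
-350 [9, -11]
-360 [16, -15]
-370 [21, -18]
-380 [27, -20]
-390 [33, -21]
-400 [40, -21]
-410 [48, -19]
-420 [54, -15]
```

```bash
python3 -m inch '[{"linear":[1,-3,0],"roll":0},{"linear":[3,-6,0],"roll":0},{"linear":[3,-6,0],"roll":0}]'; python3 -c "
from circ import *
info()"
```

```text
t: 11.42
ee_pos: [0.647, -0.0404, 0.2363]
eef_rot: [-180.0, 0.0, -90.0]
wrist_force: [-1.7, 2.5, -0.5]
opening: 0.0005
t 11.42 ee [ 0.647  -0.0404  0.2363] phi 20.1 r 34.4 rc 37.6 F [-1.7  2.5 -0.5] Fn 3.0 T 0.102 0.111
```

```bash
python3 -m inch '[{"linear":[3,-3,0],"roll":0},{"linear":[6,-5,0],"roll":0},{"linear":[9,-7,0],"roll":0},{"linear":[13,-9,0],"roll":0},{"linear":[13,-9,0],"roll":0}]'; python3 -c "
from circ import *
info();table(-360,-420,10,robot.get_state()['ee_pos'])"
```

```text
t: 11.83
ee_pos: [0.6557, -0.053, 0.2363]
eef_rot: [180.0, 0.1, -90.0]
wrist_force: [-2.6, 3.7, -1.6]
opening: 0.0005
t 11.83 ee [ 0.6557 -0.053   0.2363] phi -0.1 r 33.6 rc 25.6 F [-2.6  3.7 -1.6] Fn 3.7 T 0.125 0.095
-360 [0, 0]
-370 [5, -3]
-380 [11, -5]
-390 [17, -6]
-400 [25, -6]
-410 [32, -4]
-420 [39, 0]
```

```bash
python3 -m inch '[{"linear":[3,-2,0],"roll":0},{"linear":[6,-3,0],"roll":0},{"linear":[9,-4,0],"roll":0},{"linear":[12,-5,0],"roll":0},{"linear":[12,-5,0],"roll":0}]'; python3 -c "
from circ import *
info();table(-380,-450,10,robot.get_state()['ee_pos'])"
```

```text
t: 12.25
ee_pos: [0.6607, -0.0634, 0.236]
eef_rot: [180.0, 0.2, -89.9]
wrist_force: [-0.1, 11.1, -2.0]
opening: 0.0006
t 12.25 ee [ 0.6607 -0.0634  0.236 ] phi -19.4 r 33.6 rc 30.2 F [-0.1 11.1 -2. ] Fn 10.4 T 0.351 0.316
-380 [1, 0]
-390 [7, -1]
-400 [14, -1]
-410 [21, 1]
-420 [28, 5]
-430 [34, 10]
-440 [39, 17]
-450 [43, 24]
```

```bash
python3 -m inch '[{"linear":[4,0,0],"roll":0},{"linear":[8,-1,0],"roll":0},{"linear":[11,-1,0],"roll":0},{"linear":[15,-1,0],"roll":0},{"linear":[18,0,0],"roll":0},{"linear":[18,0,0],"roll":0}]'; python3 -c "
from circ import *
info();table(-400,-480,10,robot.get_state()['ee_pos'])"
```

```text
t: 12.75
ee_pos: [0.661, -0.0814, 0.2361]
eef_rot: [-179.9, 0.2, -89.9]
wrist_force: [1.7, 11.7, -2.8]
opening: 0.0003
t 12.75 ee [ 0.661  -0.0814  0.2361] phi -45.0 r 34.2 rc 37.4 F [ 1.7 11.7 -2.8] Fn 9.4 T 0.323 0.353
-400 [-4, -1]
-410 [3, 1]
-420 [10, 5]
-430 [16, 10]
-440 [21, 17]
-450 [25, 25]
-460 [27, 29]
-470 [29, 33]
-480 [30, 39]
```

```bash
python3 -m inch '[{"linear":[3,1,0],"roll":0},{"linear":[7,3,0],"roll":0},{"linear":[10,5,0],"roll":0},{"linear":[13,8,0],"roll":0},{"linear":[16,10,0],"roll":0},{"linear":[16,10,0],"roll":0}]'; python3 -c "
from circ import *
info();table(-430,-480,10,robot.get_state()['ee_pos'])
p=robot.capture('side');im=p['image'][:,:,::-1];cv2.imwrite('pics/i.png',cv2.resize(im[100:250,270:470],None,fx=4,fy=4,interpolation=cv2.INTER_CUBIC))"
```

```text
t: 13.25
ee_pos: [0.6515, -0.0983, 0.2366]
eef_rot: [-179.8, 0.1, -89.9]
wrist_force: [6.0, 5.6, -2.8]
opening: 0.0004
t 13.25 ee [ 0.6515 -0.0983  0.2366] phi -69.5 r 35.0 rc 43.9 F [ 6.   5.6 -2.8] Fn 7.6 T 0.265 0.332
-430 [-1, 1]
-440 [4, 7]
-450 [8, 15]
-460 [10, 19]
-470 [12, 24]
-480 [13, 29]
```

View pics/i.png

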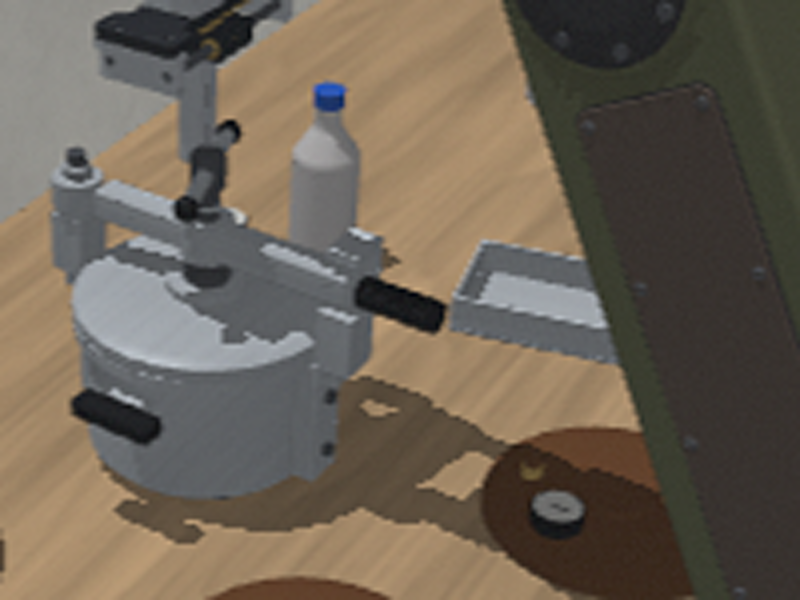

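```bash
python3 - <<'E'
from circ import *
p=robot.capture("side");M=w2c(p)
for z in(.252,.255):
    a=atz(ray((316.5,152),p,M),z);b=atz(ray((327.5,132.75),p,M),z);d=b-a;print(a,b,np.linalg.norm(d),np.degrees(np.arctan2(d[1],d[0])),(a+b)/2)
E
```

```text
[ 0.6032796  -0.01108168  0.252     ] [ 0.63871531 -0.13043332  0.252     ] 0.12450101937044714 -73.46375613069073 [ 0.62099746 -0.0707575   0.252     ]
[ 0.60048631 -0.00663076  0.255     ] [ 0.63576933 -0.12546813  0.255     ] 0.12396456329178943 -73.46375613069068 [ 0.61812782 -0.06604944  0.255     ]
```

```bash
python3 -m inch '[{"linear":[2,4,0],"roll":0},{"linear":[4,7,0],"roll":0},{"linear":[6,11,0],"roll":0},{"linear":[8,15,0],"roll":0},{"linear":[9,17,0],"roll":0},{"linear":[9,17,0],"roll":0},{"linear":[9,17,0],"roll":0}]'; python3 -c "
from circ import *
info()
p=robot.capture('side');im=p['image'][:,:,::-1];cv2.imwrite('pics/j.png',cv2.resize(im[100:250,270:470],None,fx=4,fy=4,interpolation=cv2.INTER_CUBIC))"
```

```text
t: 13.93
ee_pos: [0.6359, -0.1068, 0.2368]
eef_rot: [-179.6, 0.1, -89.9]
wrist_force: [18.4, 7.8, -3.6]
opening: 0.0008
t 13.93 ee [ 0.6359 -0.1068  0.2368] phi -91.5 r 34.4 rc 22.1 F [18.4  7.8 -3.6] Fn 18.2 T 0.625 0.402
```

View pics/j.png

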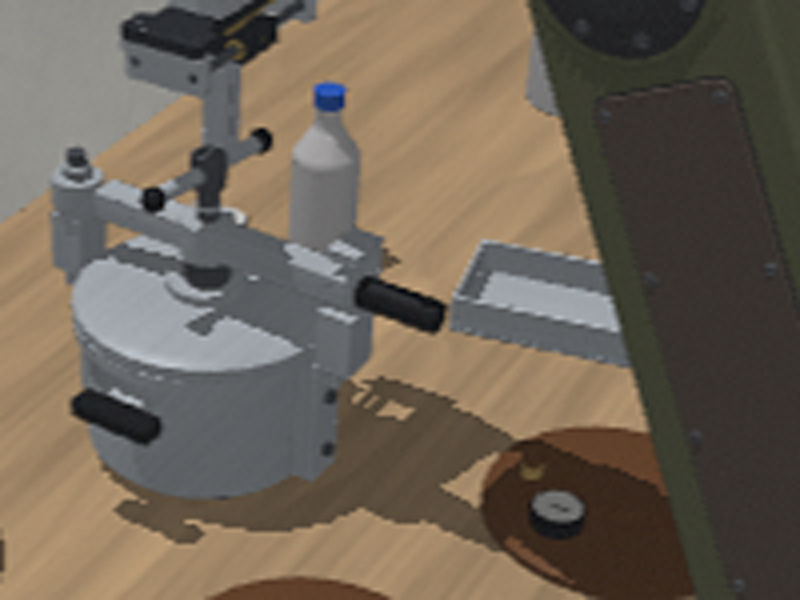

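```bash
python3 -m inch '[{"linear":[0,-8,0],"roll":0},{"linear":[0,-18,0],"roll":0},{"linear":[0,-18,-40],"roll":0},{"linear":[0,-18,-80],"roll":0},{"linear":[0,-18,-115],"roll":0},{"linear":[10,20,-120],"roll":0},{"linear":[40,50,-120],"roll":0},{"linear":[80,60,-120],"roll":0},{"linear":[120,80,-120],"roll":0},{"linear":[160,100,-120],"roll":0},{"linear":[160,100,-120],"roll":0},{"linear":[160,100,-120],"roll":0}]'
python3 - <<'E'
from circ import *
s=robot.get_state();print(s["ee_pos"],s["wrist_force"])
for n in("top","side"):
    p=robot.capture(n);im=cv2.resize(p["image"][100:250,270:470,::-1],None,fx=4,fy=4,interpolation=cv2.INTER_CUBIC)
    cv2.imwrite(f"pics/k_{n}.png",im)
E
```

```text
t: 14.98
ee_pos: [0.5325, -0.2708, 0.3568]
eef_rot: [-179.9, -0.1, -90.2]
wrist_force: [0.5, 0.1, -0.4]
opening: 0.0006
[ 0.53254842 -0.27076766  0.35679556] [ 0.50744378  0.05735818 -0.41582839]
```

View pics/k_side.png

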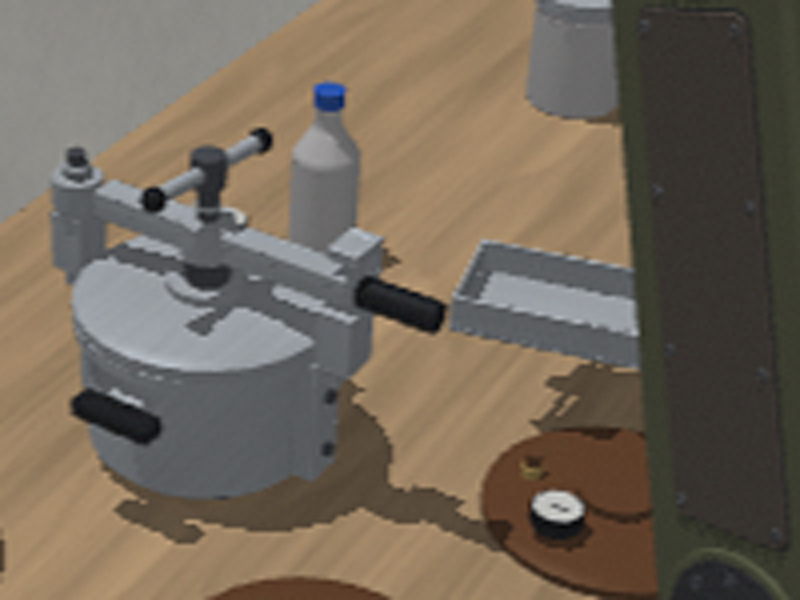

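View pics/k_top.png

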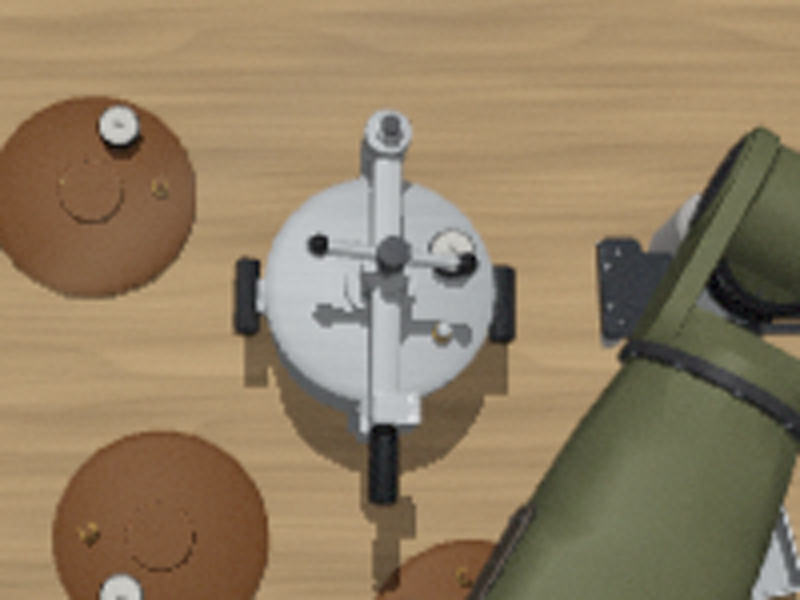

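```bash
python3 -m inch '[{"linear":[0,0,0],"roll":0},{"linear":[0,0,0],"roll":0},{"linear":[0,0,0],"roll":0}]'; python3 -c "
from cell import robot
print(robot.job_done())"
```

```text
t: 15.33
ee_pos: [0.534, -0.2673, 0.3564]
eef_rot: [-180.0, -0.0, -89.9]
wrist_force: [0.3, -0.2, 0.0]
opening: 0.0001
the job is handed in; nothing more can be done
None
```

The steriliser is closed and the job was handed in at about 15 s; no verdict is reported back.

- **Bar:** I pushed the grip with closed fingers until it hit a hard stop. The push force rose to 50 N with no further movement. The last top and side pictures show the bar still lying in its hook.
- **Screw:** I turned the T-handle clockwise with the fingertips for about 430–435°. The estimated torque stayed around 0.1 N m until about 336° of turn. It then rose to about 0.32 N m over the next 20°, which I took as the bite. I went on to roughly 92–100° past that point, within the 50–140° window. Angles from the side camera and from finger contact agreed within 3°; the last top picture read about 5° further on.
- **Final torque:** The estimate is only rough, 0.4 to 0.6 N m depending on where on the fingertips I assume contact. I could not measure the pad's force on the lid directly, so I relied on the angle.
- **Final state:** In the last pictures the lid looks centred and the bottle is in place. The tray was partly hidden behind the arm, and the box was outside the close-up views. The arm is clear of everything, with the wrist force near zero.

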